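# Slide the rod-rest board into its notches and turn the keeper over it

## Robot

A 7-joint arm with a two-finger parallel gripper is mounted at the origin on the work surface. World frame = base frame: x ahead of the robot, y to its left, z up, the work surface at z = 0. Lengths are in m, angles in rad, forces in N, time in s.
With the tool pointing down it reaches from about 0.4 to 0.85 m from the base axis. Payload 4.5 kg.
Tool frame: the origin (TCP) lies on the centre line of the jaws, within the pads' length; the fingertips stand 14 mm ahead of it and the grasp point (between the pads) lies 5 mm behind it; y points along the fingers, z is the direction in which the jaws open and shut, and the axes are right-handed (so a half turn about y gives the same grasp; the last joint's range is limited). The gripper opens to 88 mm and grips with 3 to 60 N. Pads are 18 mm wide; open, the fingers measure 123 mm over their backs; the gripper's body (75 mm by 187 mm) begins 45 mm behind the grasp point.
Start: joints at [-1.091, 0.689, -0.195, 1.565, 0.157, 0.902, -0.215], TCP at [0.269, 0.564, 0.253] pointing down, gripper open.
Joint ranges: [-3.01, 3.01], [-0.46, 2.08], [-1.47, 1.51], [0.13, 2.56], [-1, 4.14], [0.04, 2.09], [-2.66, 2.66]. Speed limits (rad/s): [2.57, 2.57, 3.14, 3.14, 3.14, 3.14, 3.14].

## Interface

Orientations are given as a unit quaternion [x, y, z, w].
In Python, from plant import get_state, imaging, job gives the robot as it stands.
- The arm moves only by the tool send_rows, never from a script. Its argument "motion" is a list that holds one entry, the list of rows, each a list of 7 numbers: the turn, a rotation vector about the tool's x, y, z scaled (see below), then the shift along the tool's x, y, z scaled (see below), then the gripper's target within -1 to 1 (shut at 1, half-way at 0, fully open at -1). In form: [[[rx, ry, rz, tx, ty, tz, gripper], ...]]. A call has exactly 5 rows; each row shifts and turns the commanded pose from where the row before left it, along the tool's axes as they then stand; what a row does not reach is not made up. The controller multiplies each number of a shift by 0.02 m and each number of a turn by 0.08 rad. A row lasts 1/12 s, in which the tool goes at most 41.7 mm and 7.16 degrees, less where a joint would pass 70% of its speed; a pose out of reach is approached as far as the arm can. A call with a number of a shift or a turn outside -1 to 1 is refused whole. A call with a gripper value outside its range is refused whole. The fingers move at their own pace and stop on an object; "force" is the grip in N (left out, the last holds). Time passes only in rows, so rows that do not move let the fingers close, or fill a call up. It gives the time, the measured TCP pose, the force and the opening at its end, in the units of the state.
- get_state(): the state, without advancing time (a new reading comes with each control period).
- imaging.snapshot(name): name is "side" or "top" or "wrist"; returns a dict with "img" (480x640x3 uint8, red, green, blue), "camera_matrix" (3x3 intrinsics, pixels), "R" (3x3) and "t" (3): a world point X has camera coordinates R X + t; the wrist camera has in their place "hand_eye" (4x4, takes a point from camera to tool coordinates, whose origin is the TCP and whose axes are the tool frame's). Camera axes: x right, y down, z forward; pixel columns grow to the right and rows downward; lengths in m; the calibration is good to about 2 mm. A picture is of the moment at which its call begins: read the wrist's pose just before it. There is no depth.
- job.finish_job(): hands the job in, once; it reports no verdict.
The state is a dict: "clock": time; "q": joint angles; "qd": joint speeds; "joint_torque": joint torques, N m; "tool_pos": TCP position; "eef_rot": TCP orientation; "contact_force": force on the tool from outside, world axes, zero at the start; "moment": the same for the moment, N m; "opening": opening from 0.0 (shut) to 1.0 (fully open).
Only numpy, scipy, OpenCV 4.12 (cv2) and the standard library are available. Lean on these libraries where they do the work, as an engineer would, in place of code of your own. Each camera call takes 0.05 s, during which the arm holds its last target.

## Task

At the glass-bead bench, push the wooden rod-rest board along its rails towards the torch with a fingertip until you feel it drop flat into its locating notches. Then push the brass keeper round until it lies straight across the edge of the board, and move clear. Only push: do not pick the board up, and leave the cup, the jar and the mandrel block alone.

Things in the scene. Friction and masses are not known exactly. Their poses are not given: they have to be found in the camera images.
- base: Dark steel plate 360 (x) x 220 (y) x 10 mm, fixed; origin at centre of underside, x = sliding direction, towards the torch, z up. On it two rails along x, each of two strips, tops 18 mm above bench, each strip with a notch 29 mm long down to the plate: at x=+100 in the outer strips (y=+-47), x=0 in the inner (y=+-30). Fences at y=+-57 to +-67, 30 mm high above bench, leave the board 2 mm play a side.
- seat (a point): Point fixed on the base (base x = +50, y = 0, z = 18 mm) where the board's origin is when the board sits in its notches; axes as the base. The notches leave it about 3.5 mm of play either way along x and then stop it.
- board: Loose plywood board 150 (x) x 110 (y) x 10 mm, 0.3 to 0.65 kg; origin at centre of its underside, x towards the torch, z up. Its 4 feet (22 long, 6 high, front pair at x=+50, rear pair at x=-50) ride on the strips: origin 24 mm above bench, dropping to 18 mm when all meet their notches. Starts 75 to 140 mm short of the seat. A comb at its front (x=+53 to +67, y=+-50) rises to 42 mm over the origin.
- tab (a point): Centre of the rear face of the board's upright push tab (board x=-75, y=0, 27 mm above the board's origin). Tab: plywood, 10 mm thick, 70 mm wide, from 10 to 45 mm above the board's origin, at the very rear end of the board; behind it the space over the rails is free. Pushing this face towards the torch slides the board; it takes about 2 to 8 N.
- keeper (a joint): Angle in rad of the keeper, a flat brass bar 16 mm wide, 6 thick, reaching 65 mm from its upright pivot. 0 = open, pointing along base -x beside the fence; grows clockwise seen from above; pi/2 = along base +y, straight across the board's edge; stop at 1.6. Starts at 0 to 0.3. Stays where left; 1 to 2 N at the pin moves it. Passes 3 mm above the seated board, strikes the edge of one not down.
- pivot (a point): Point fixed on the base on the keeper's pivot axis (base x=+65, y=-88), at the bar's underside, 31 mm above the bench. The pivot's head rises to 49 mm above the bench.
- pin (a point): Centre of the top of the keeper's upright round brass pin, 14 mm in diameter, 50 mm from the pivot axis; top 77 mm above the bench, standing free from 37 mm up. Push on its side.
- torch: Upright bench torch, fixed, 160 mm tall, 50 mm across, on a 90 mm square foot, beyond the front end of the rails; origin at the centre of its underside.
- cup: White enamel cup, 90 mm across, 75 mm high, on the bench; origin at the centre of its underside. Bystander.
- jar: Glass jar with steel lid, 64 mm across, 85 mm high; origin at the centre of its underside. Bystander.
- mandrels: Dark wooden block 70 x 50 x 35 mm with three short upright steel pins (80 mm high in all); origin at the centre of its underside. Bystander.
Things that resemble listed ones, but are neither listed nor needed, are in the scene too. Of the things like the board, leave any that is blue; of the rest the smaller one is meant.

How it is judged:
By the outcome, as a careful person would: the job done as asked, in the order asked, and still so for the second after the job is handed in, with the robot touching nothing.
It also fails if it takes over 51 s, if anything falls off the work surface, if the arm or the gripper's body presses on something with over 40 N, if the wrist force passes 120 N, or if a joint passes its speed limit or range.

## Working session

There is one attempt and no reset: what is moved stays moved. The work goes in short steps, Python scripts to look and compute and a tool call to move; the robot and the scene stay as the last step left them, time stands still between calls to the robot, and variables do not carry over. Pictures are saved under pics/ and viewed, and the job is handed in when it is done.

Besides the shell and the picture viewer there is one more tool, called after "Call:" by a JSON object that holds its "api" and its "payload". send_rows: Moves the arm, as the interface text tells. Its arguments: {"type":"object","properties":{"motion":{"type":"array"},"force":{"type":"number"}},"required":["motion"]}

```bash
mkdir -p pics; cat > h.py <<'E'
import numpy as np,cv2
from plant import get_state,imaging,job
from scipy.spatial.transform import Rotation as R_
def snap(n,f):
    s=get_state(); d=imaging.snapshot(n); cv2.imwrite('pics/'+f,cv2.cvtColor(d['img'],cv2.COLOR_RGB2BGR))
    if 'R' in d: R=np.array(d['R']);t=np.array(d['t'])
    else:
        H=np.array(d['hand_eye']); T=np.eye(4);T[:3,:3]=R_.from_quat(s['eef_rot']).as_matrix();T[:3,3]=s['tool_pos']
        M=np.linalg.inv(T@H);R=M[:3,:3];t=M[:3,3]
    np.savez('pics/'+f[:-4],img=d['img'],K=np.array(d['camera_matrix']),R=R,t=t); return d
def load(f): return np.load('pics/'+f+'.npz')
def ray(f,u,v,z):
    d=load(f);R=d['R'];c=-R.T@d['t'];w=R.T@np.linalg.inv(d['K'])@[u,v,1.]
    return c+w*(z-c[2])/w[2]
def proj(f,X):
    d=load(f);p=d['K']@(d['R']@np.array(X)+d['t']);return p[:2]/p[2]
E
python3 - <<'E'
from h import *
print(get_state())
for n in('side','top','wrist'): snap(n,n+'0.png')
for n in('side','top'):
    d=load(n+'0');print(n,-d['R'].T@d['t'],d['R'])
E
```

```text
{'clock': 0.0, 'q': array([-1.09121462,  0.68998465, -0.19449424,  1.56632844,  0.15730062,
        0.90247808, -0.21509647]), 'qd': array([-0.0015075 ,  0.00114399, -0.00090436, -0.00063745,  0.0013405 ,
       -0.00048189,  0.00090591]), 'joint_torque': array([ 9.20508573e-04, -5.27561152e+01, -1.26616392e+00, -1.53424573e+01,
       -5.25027502e-02,  6.54294287e-03,  1.67313101e-04]), 'tool_pos': array([0.26927245, 0.56336037, 0.25191323]), 'eef_rot': array([ 0.69025266, -0.15637365,  0.1561889 , -0.68898735]), 'contact_force': array([-0.79065027, -0.554024  ,  0.75155766]), 'moment': array([0.00864225, 0.00696365, 0.00583219]), 'opening': 0.9955703361613468}
side [ 0.21948162 -0.5923062   0.86807285] [[ 0.9159567  -0.40088299  0.01778053]
 [-0.29818507 -0.70962167 -0.63837509]
 [ 0.26853117  0.57942205 -0.76952004]]
top [ 0.33709176 -0.02695911  1.43104257] [[ 0.025511   -0.99945313 -0.02103871]
 [-0.99470566 -0.02328285 -0.10009271]
 [ 0.09954813  0.02348079 -0.99475566]]
```

View pics/top0.png

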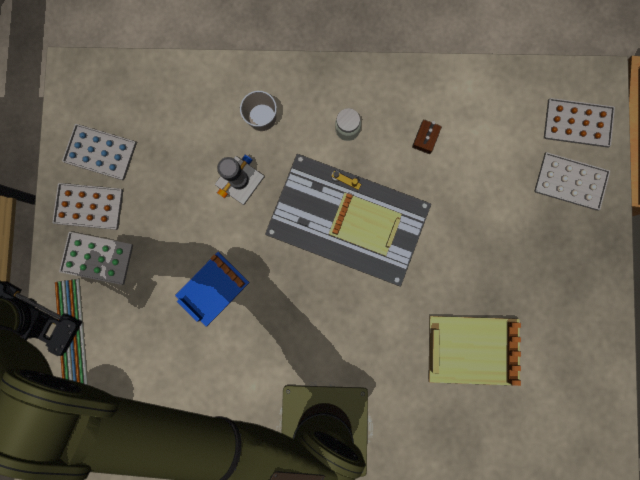

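View pics/side0.png

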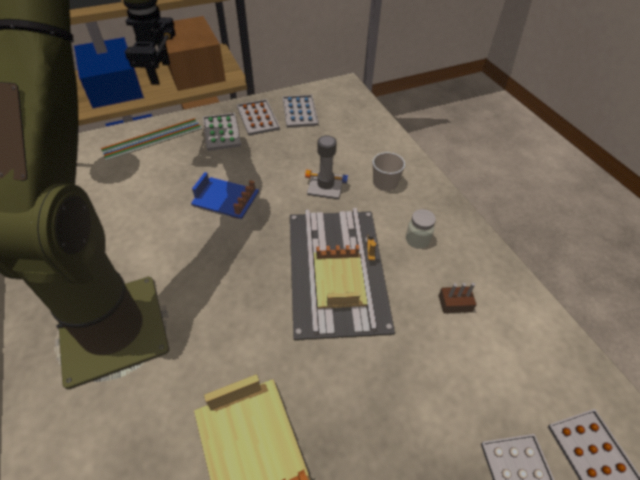

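```bash
python3 - <<'E'
from h import *
i=cv2.imread('pics/top0.png')[140:300,250:450]
cv2.imwrite('pics/c0.png',cv2.resize(i,None,fx=4,fy=3.75,interpolation=cv2.INTER_CUBIC))
i=cv2.imread('pics/side0.png')[200:345,280:400]
cv2.imwrite('pics/c1.png',cv2.resize(i,None,fx=4,fy=4,interpolation=cv2.INTER_CUBIC))
E
```

```text
(no output)
```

View pics/c0.png

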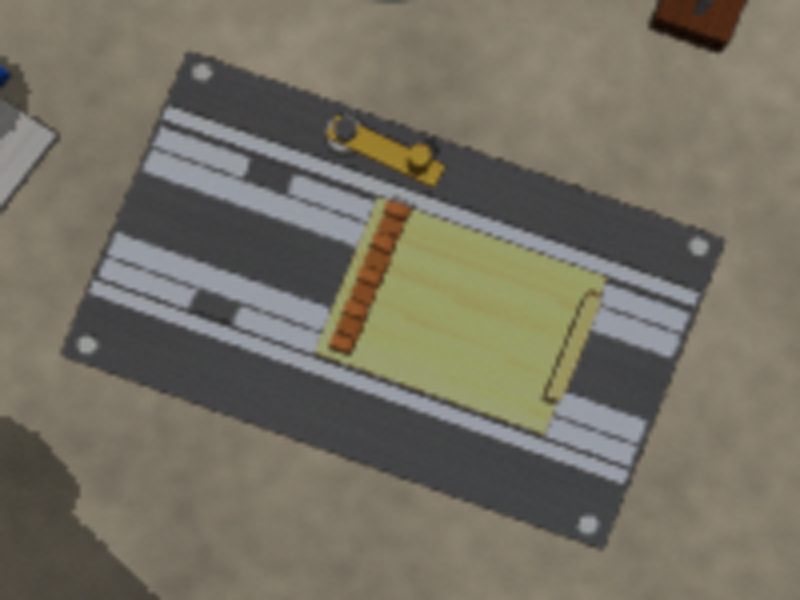

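View pics/c1.png

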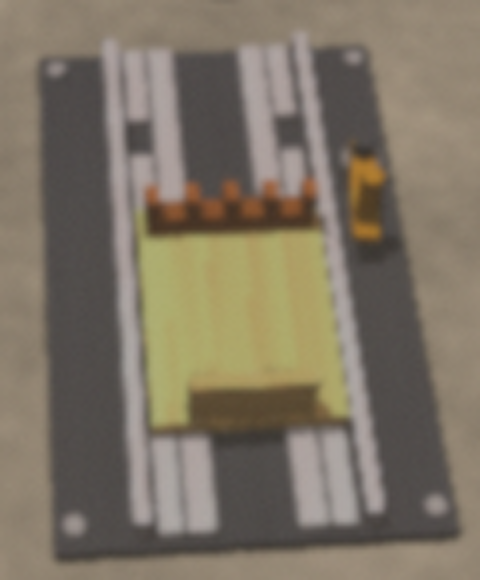

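Board-like things in the top view: small yellow on the rails (365,222), large yellow on the bench (475,350) and blue (212,288). The one meant is the small yellow one: it is not blue, it is the smaller of the two yellow ones, and it is on the rails with the tab at the rear, as the crop confirms. Next I work out the base pose.

```bash
python3 - <<'E'
from h import *
def T(x,y): return (x/4+250-.4,y/3.75+140-.4)
def S(x,y): return (x/4+280-.4,y/4+200-.4)
loc=np.array([[180,-110],[-180,-110],[-180,110],[180,110]])/1e3
def fit(P):
    # 2D rigid loc->P
    a=loc-loc.mean(0);b=P-P.mean(0);th=np.arctan2((a[:,0]*b[:,1]-a[:,1]*b[:,0]).sum(),(a*b).sum())
    Rm=np.array([[np.cos(th),-np.sin(th)],[np.sin(th),np.cos(th)]]);o=P.mean(0)-Rm@loc.mean(0)
    return th,o,(P-(loc@Rm.T+o))*1e3
Pt=np.array([ray('top0',*T(*p),.01)[:2] for p in[(188,53),(722,240),(604,548),(62,353)]])
Ps=np.array([ray('side0',*S(*p),.01)[:2] for p in[(366,45),(459,534),(56,558),(40,58)]])
for P in(Pt,Ps): print(*fit(P))
th,o,_=fit((Pt+Ps)/2);print(th,o)
np.savez('base',th=th,o=o)
Rm=np.array([[np.cos(th),-np.sin(th)],[np.sin(th),np.cos(th)]])
f=lambda p:np.round((Rm.T@(p[:2]-o))*1e3,1)
for n,p,z in[('boardFL',(318,352),.034),('FR',(378,200),.034),('RR',(607,278),.034),('RL',(548,432),.034),('tab top R',(600,292),.069),('tab top L',(551,402),.069),('pin',(420,154),.077),('pivot',(346,130),.049),('bar end',(440,178),.037)]:
    print(n,f(ray('top0',*T(*p),z)))
for n,p,z in[('boardFL',(137,212),.034),('RR',(352,420),.034),('RL',(152,430),.034),('pin',(367,165),.077),('barend',(367,240),.037)]:
    print('S',n,f(ray('side0',*S(*p),z)))
s=get_state();print(R_.from_quat(s['eef_rot']).as_matrix())
E
```

```text
1.2307377074377535 [ 0.51248199 -0.04525494] [[-1.82247219 -0.77165525]
 [-1.06636463  2.83581977]
 [ 1.41010279 -0.06430886]
 [ 1.47873403 -1.99985566]]
1.2286239082422843 [ 0.51304625 -0.04569513] [[-1.01292475  0.68034518]
 [-1.70759673  0.74131622]
 [ 1.28422838 -1.15330697]
 [ 1.43629311 -0.26835443]]
1.2296770598981117 [ 0.51276412 -0.04547503]
boardFL [29.  53.2]
FR [ 30.4 -53.3]
RR [-118.4  -54.9]
RL [-119.8   52. ]
tab top R [-115.7  -39.3]
tab top L [-112.9   36.6]
pin [ 15.3 -82.9]
pivot [ 64.2 -86.9]
bar end [ -0.1 -79.9]
S boardFL [29.8 52.8]
S RR [-120.5  -56.1]
S RL [-120.1   53.5]
S pin [ 23.3 -80.5]
S barend [ -1.2 -81.2]
[[ 9.02294510e-01 -5.07417722e-04  4.31119891e-01]
 [-4.31120180e-01 -1.27039266e-03  9.02293620e-01]
 [ 8.98517705e-05 -9.99999064e-01 -1.36502634e-03]]
```

View pics/wrist0.png

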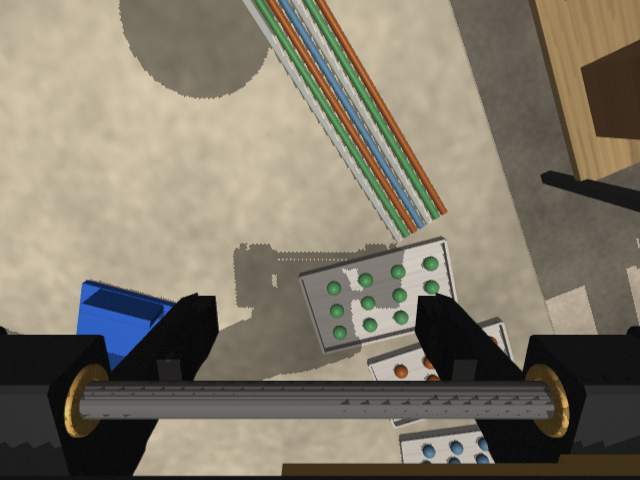

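```bash
cat >> h.py <<'E'
b=np.load('base.npz') if __import__('os').path.exists('base.npz') else None
th=float(b['th']);o=b['o'];Rm=np.array([[np.cos(th),-np.sin(th)],[np.sin(th),np.cos(th)]])
tob=lambda p:np.round((Rm.T@(np.array(p)[:2]-o))*1e3,1)
fromb=lambda x,y:Rm@np.array([x,y])/1e3+o
def go(x,y,z):
    "units of shift to reach base x,y (mm), z mm"
    s=get_state();M=R_.from_quat(s['eef_rot']).as_matrix()
    d=np.r_[fromb(x,y),z/1e3]-s['tool_pos']
    Y=np.arctan2(M[1,2],M[0,2])
    print('base',tob(s['tool_pos']),'z',s['tool_pos'][2]*1e3,'units',np.round(M.T@d/.02,2),'yaw units ry',round(-(th-Y)/.08,2),'tilt',np.round(M[2],3),'F',np.round(s['contact_force'],1),'t',s['clock'],'op',round(s['opening'],2))
E
python3 - <<'E'
from h import *
print('jar',tob(ray('top0',348,117,.085)),'torchtop',tob(ray('top0',229,165,.16)),'foot',tob(ray('top0',241,188,.0)),'cup',tob(ray('top0',258,104,.075)),'mand',tob(ray('top0',428,135,.035)))
go(-20,100,250);go(-170,0,250)
print(fromb(-170,0))
E
```

```text
jar [  84.5 -220.4] torchtop [288.9  -0.4] foot [279.9  21.9] cup [ 301.3 -176.6] mand [-111.8 -262. ]
base [492.5 433.1] z 252.10233346046712 units [ 19.24   0.14 -23.74] yaw units ry -1.31 tilt [ 0.    -1.    -0.001] F [-0.4 -0.1 -0.6] t 0.15 op 1.0
base [492.5 433.1] z 252.10233346046712 units [ 25.     0.15 -30.68] yaw units ry -1.31 tilt [ 0.    -1.    -0.001] F [-0.4 -0.1 -0.6] t 0.15 op 1.0
[ 0.45589197 -0.20567977]
```

Call:
{"api": "send_rows", "payload": {"motion": [[[0,-0.26,0,0.7,0,-0.8,1],[0,-0.26,0,0.8,0,-1,1],[0,-0.26,0,0.8,0,-1,1],[0,-0.26,0,0.8,0,-1,1],[0,-0.26,0,0.8,0,-1,1]]], "force": 20}}

```text
clock: 0.57
tool_pos: [0.3035, 0.4437, 0.2525]
eef_rot: [0.697, -0.12, 0.12, -0.697]
contact_force: [0.4, 0.4, -0.1]
opening: 0.645
```

Call:
{"api": "send_rows", "payload": {"motion": [[[0,0,0,0.8,0,-1,1],[0,0,0,0.8,0,-1,1],[0,0,0,0.8,0,-1,1],[0,0,0,0.8,0,-1,1],[0,0,0,0.8,0,-1,1]]]}}

```text
clock: 0.98
tool_pos: [0.3456, 0.3227, 0.2526]
eef_rot: [0.697, -0.12, 0.12, -0.697]
contact_force: [-0.0, 0.0, -0.6]
opening: 0.275
```

Call:
{"api": "send_rows", "payload": {"motion": [[[0,0,0,0.8,0,-1,1],[0,0,0,0.8,0,-1,1],[0,0,0,0.8,0,-1,1],[0,0,0,0.8,0,-1,1],[0,0,0,0.8,0,-1,1]]]}}

```text
clock: 1.4
tool_pos: [0.3875, 0.2018, 0.2527]
eef_rot: [0.697, -0.12, 0.12, -0.697]
contact_force: [0.3, -0.5, -0.0]
opening: 0.003
```

```bash
python3 -c "
from h import *
go(-170,0,200)"
```

```text
base [191.1 200.7] z 252.69180017248948 units [ 10.05   2.64 -18.05] yaw units ry -0.01 tilt [-0. -1. -0.] F [ 0.3 -0.5 -0. ] t 1.4 op 0.0
```

Call:
{"api": "send_rows", "payload": {"motion": [[[0,0,0,0.5,0,-1,1],[0,0,0,0.5,0,-1,1],[0,0,0,0.5,0,-1,1],[0,0,0,0.5,0,-1,1],[0,0,0,0.5,0,-1,1]]]}}

```text
clock: 1.82
tool_pos: [0.4009, 0.0909, 0.2527]
eef_rot: [-0.697, 0.12, -0.12, 0.697]
contact_force: [1.6, 0.4, -0.3]
opening: 0.006
```

Call:
{"api": "send_rows", "payload": {"motion": [[[0,0,0,0.5,0,-1,1],[0,0,0,0.5,0,-1,1],[0,0,0,0.5,0,-1,1],[0,0,0,0.5,0,-1,1],[0,0,0,0.5,0,-1,1]]]}}

```text
clock: 2.23
tool_pos: [0.4145, -0.0201, 0.2527]
eef_rot: [-0.697, 0.12, -0.12, 0.697]
contact_force: [0.5, -0.0, 0.5]
opening: 0.006
```

Call:
{"api": "send_rows", "payload": {"motion": [[[0,0,0,0.5,0,-1,1],[0,0,0,0.6,0,-1,1],[0,0,0,0.6,0,-1,1],[0,0,0,0.6,0,-1,1],[0,0,0,0.6,0,-1,1]]]}}

```text
clock: 2.65
tool_pos: [0.4356, -0.1338, 0.2526]
eef_rot: [-0.697, 0.12, -0.12, 0.697]
contact_force: [0.7, 0.1, 0.8]
opening: 0.003
```

Call:
{"api": "send_rows", "payload": {"motion": [[[0,0,0,0.5,0.5,-1,1],[0,0,0,0.5,0.5,-1,1],[0,0,0,0.5,0.5,-1,1],[0,0,0,0.5,0.5,0,1],[0,0,0,0,0,0,1]]]}}

```text
clock: 3.07
tool_pos: [0.4535, -0.2041, 0.2111]
eef_rot: [-0.697, 0.122, -0.121, 0.697]
contact_force: [0.0, 0.7, -1.1]
opening: 0.007
```

```bash
python3 -c "
from h import *
snap('wrist','w1.png');go(-170,0,60)"
```

```text
base [-168.1    3.6] z 211.88751340932265 units [ 0.19  7.59 -0.1 ] yaw units ry -0.02 tilt [-0.001 -1.     0.001] F [ 0.1  0.5 -0.1] t 3.1167 op 0.0
```

View pics/w1.png

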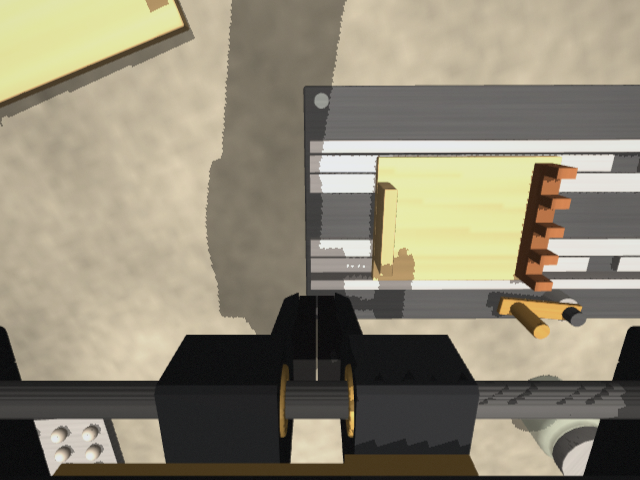

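The wrist view shows the shut fingers behind the tab (tab top at about (388,184) to (383,272), keeper pin at about (542,333)). I cross-check these positions with rays.

```bash
python3 -c "
from h import *
for n,u,v,z in[('tabtop rear far',378,184,.069),('tabtop rear near',377,274,.069),('board rear L',378,157,.034),('pin',543,332,.077),('pivot',575,316,.049),('basecorner',305,87,.01),('fence',310,141,.03)]: print(n,tob(ray('w1',u,v,z)))"
```

```text
tabtop rear far [-123.3   38.8]
tabtop rear near [-120.6  -33.3]
board rear L [-118.6   54.8]
pin [ 16.5 -82. ]
pivot [ 61.4 -83.5]
basecorner [-177.9  109.4]
fence [-173.8   67.4]
```

Call:
{"api": "send_rows", "payload": {"motion": [[[0,0,0,0.2,0.7,0,1],[0,0,0,0,1,0,1],[0,0,0,0,1,0,1],[0,0,0,0,1,0,1],[0,0,0,0,1,0,1]]]}}

```text
clock: 3.53
tool_pos: [0.4571, -0.2026, 0.1187]
eef_rot: [-0.697, 0.119, -0.12, 0.697]
contact_force: [-0.1, 0.1, 0.0]
opening: 0.005
```

Call:
{"api": "send_rows", "payload": {"motion": [[[0,0,0,0,1,0,1],[0,0,0,0,1,0,1],[0,0,0,0,0.7,0,1],[0,0,0,0,0.3,0,1],[0,0,0,0,0,0,1]]]}}

```text
clock: 3.95
tool_pos: [0.4566, -0.2026, 0.0582]
eef_rot: [-0.697, 0.12, -0.119, 0.697]
contact_force: [0.5, -0.6, 0.1]
opening: 0.005
```

Call:
{"api": "send_rows", "payload": {"motion": [[[0,0,0,0,0,0.3,1],[0,0,0,0,0,0.3,1],[0,0,0,0,0,0.3,1],[0,0,0,0,0,0.2,1],[0,0,0,0,0,0.2,1]]]}}

```text
clock: 4.37
tool_pos: [0.4663, -0.1785, 0.0593]
eef_rot: [-0.697, 0.12, -0.12, 0.697]
contact_force: [-0.2, 0.3, -0.5]
opening: 0.004
```

```bash
python3 -c "
from h import *
go(-137.5,0,58)"
```

```text
base [-140.9   -0.8] z 59.28874273978909 units [-0.04  0.06  0.17] yaw units ry 0.0 tilt [ 0.001 -1.     0.001] F [-0.2  0.3 -0.5] t 4.3667 op 0.0
```

Call:
{"api": "send_rows", "payload": {"motion": [[[0,0,0,0,0,0.1,1],[0,0,0,0,0,0.2,1],[0,0,0,0,0,0.3,1],[0,0,0,0,0,0.3,1],[0,0,0,0,0,0.3,1]]]}}

```text
clock: 4.78
tool_pos: [0.4735, -0.1571, 0.0588]
eef_rot: [0.697, -0.121, 0.121, -0.696]
contact_force: [-0.6, -2.7, 1.4]
opening: 0.003
```

Call:
{"api": "send_rows", "payload": {"motion": [[[0,0,0,0,0,0.3,1],[0,0,0,0,0,0.3,1],[0,0,0,0,0,0.3,1],[0,0,0,0,0,0.3,1],[0,0,0,0,0,0.3,1]]]}}

```text
clock: 5.2
tool_pos: [0.4839, -0.128, 0.0587]
eef_rot: [0.697, -0.12, 0.12, -0.697]
contact_force: [-1.5, -3.5, 2.8]
opening: 0.003
```

```bash
python3 -c "
from h import *
go(-42,0,59);snap('top','t2.png')
i=cv2.imread('pics/t2.png')[140:300,250:450]
cv2.imwrite('pics/c2.png',cv2.resize(i,None,fx=4,fy=3.75,interpolation=cv2.INTER_CUBIC))"
```

```text
base [-87.4  -0.4] z 58.744307388014754 units [-0.02 -0.01  2.27] yaw units ry -0.01 tilt [-0. -1. -0.] F [-1.5 -3.5  2.8] t 5.2 op 0.0
```

View pics/c2.png

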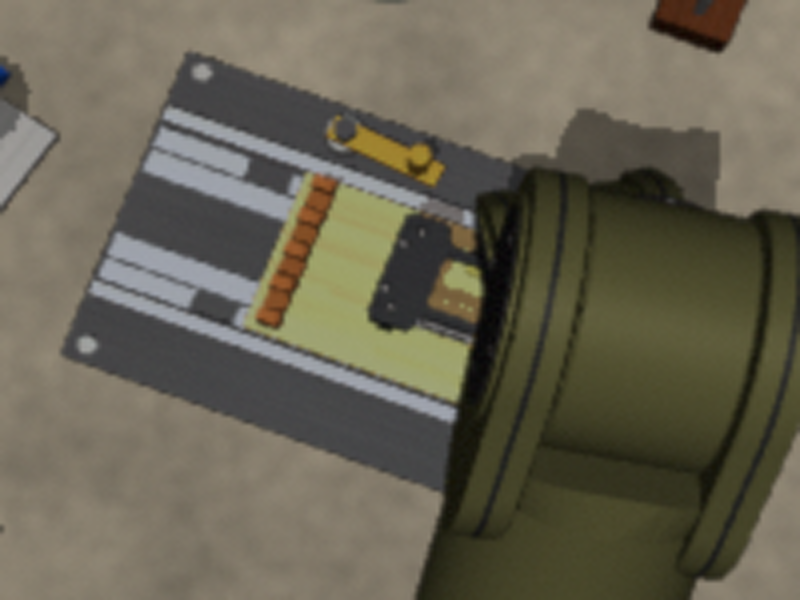

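The board moves straight ahead; its front edge runs from crop (247,325) to (303,172).

```bash
python3 -c "
from h import *
for p in[(247,325),(305,173)]: print(tob(ray('top0',p[0]/4+249.6,p[1]/3.75+139.6,.034)))"
```

```text
[75.8 52.1]
[ 78.7 -54.1]
```

Call:
{"api": "send_rows", "payload": {"motion": [[[0,0,0,0,0,0.35,1],[0,0,0,0,0,0.35,1],[0,0,0,0,0,0.35,1],[0,0,0,0,0,0.35,1],[0,0,0,0,0,0.2,1]]]}}

```text
clock: 5.67
tool_pos: [0.495, -0.0967, 0.0586]
eef_rot: [-0.697, 0.12, -0.12, 0.697]
contact_force: [-0.9, -2.3, 1.3]
opening: 0.003
```

Call:
{"api": "send_rows", "payload": {"motion": [[[0,0,0,0,0,0.1,1],[0,0,0,0,0,0.1,1],[0,0,0,0,0,0.1,1],[0,0,0,0,0,0.05,1],[0,0,0,0,0,0.05,1]]]}}

```text
clock: 6.08
tool_pos: [0.4971, -0.0909, 0.0587]
eef_rot: [0.697, -0.12, 0.12, -0.697]
contact_force: [-1.3, -2.7, 1.1]
opening: 0.005
```

```bash
python3 -c "
from h import *
go(-40,0,59)"
```

```text
base [-48.   -0.4] z 58.66002682828301 units [-0.02 -0.02  0.4 ] yaw units ry -0.01 tilt [-0. -1. -0.] F [-1.3 -2.7  1.1] t 6.0833 op 0.01
```

Call:
{"api": "send_rows", "payload": {"motion": [[[0,0,0,0,0,0.05,1],[0,0,0,0,0,0.05,1],[0,0,0,0,0,0.05,1],[0,0,0,0,0,0.05,1],[0,0,0,0,0,0,1]]]}}

```text
clock: 6.5
tool_pos: [0.4988, -0.0863, 0.0586]
eef_rot: [-0.697, 0.12, -0.12, 0.697]
contact_force: [-0.2, -0.3, 0.0]
opening: 0.008
```

Call:
{"api": "send_rows", "payload": {"motion": [[[0,0,0,0,0,0.05,1],[0,0,0,0,0,0.05,1],[0,0,0,0,0,0.05,1],[0,0,0,0,0,0,1],[0,0,0,0,0,0,1]]]}}

```text
clock: 6.92
tool_pos: [0.4996, -0.084, 0.0587]
eef_rot: [-0.697, 0.12, -0.12, 0.697]
contact_force: [-0.6, -0.9, -0.8]
opening: 0.001
```

```bash
python3 -c "
from h import *
go(-40,0,59)"
```

```text
base [-40.7  -0.5] z 58.67165031669482 units [-0.02 -0.02  0.03] yaw units ry -0.0 tilt [-0. -1.  0.] F [-0.6 -0.9 -0.8] t 6.9167 op 0.0
```

```bash
python3 -c "
from h import *
snap('side','s3.png')
i=cv2.imread('pics/s3.png')[190:345,270:400]
cv2.imwrite('pics/c3.png',cv2.resize(i,None,fx=4,fy=3.8,interpolation=cv2.INTER_CUBIC))"
```

```text
(no output)
```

View pics/c3.png

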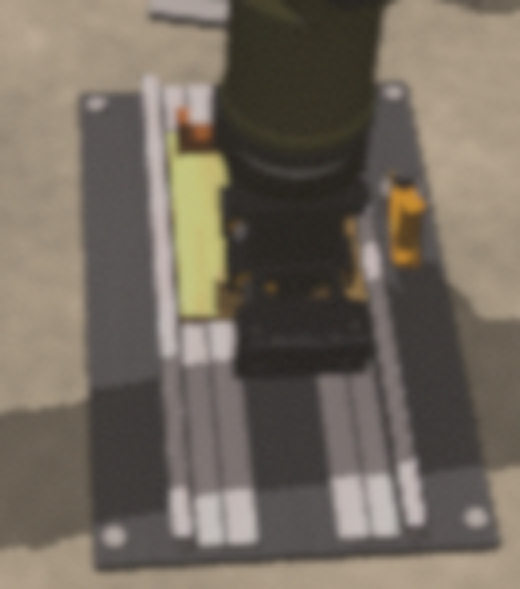

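```bash
python3 -c "
from h import *
for p in[(182,319),(167,134)]:
  for z in(.028,.034): print(z,tob(ray('s3',p[0]/4+269.6,p[1]/3.8+189.6,z)))"
```

```text
0.028 [-27.   53.3]
0.034 [-31.2  53.6]
0.028 [123.4  53.6]
0.034 [118.2  53.9]
```

Call:
{"api": "send_rows", "payload": {"motion": [[[0,0,0,0,0,0.05,1],[0,0,0,0,0,0.05,1],[0,0,0,0,0,0.05,1],[0,0,0,0,0,0,1],[0,0,0,0,0,0,1]]]}}

```text
clock: 7.38
tool_pos: [0.5007, -0.0811, 0.0587]
eef_rot: [-0.697, 0.12, -0.12, 0.697]
contact_force: [-1.9, -0.2, 0.1]
opening: 0.001
```

```bash
python3 -c "
from h import *
go(-40,0,59)"
```

```text
base [-37.6  -0.5] z 58.70680075725876 units [-0.03 -0.01 -0.12] yaw units ry -0.0 tilt [ 0. -1.  0.] F [-1.9 -0.2  0.1] t 7.3833 op 0.0
```

Call:
{"api": "send_rows", "payload": {"motion": [[[0,0,0,0,0,0.05,1],[0,0,0,0,0,0.05,1],[0,0,0,0,0,0,1],[0,0,0,0,0,0,1],[0,0,0,0,0,0,1]]]}}

```text
clock: 7.8
tool_pos: [0.501, -0.0802, 0.0587]
eef_rot: [0.697, -0.121, 0.12, -0.696]
contact_force: [-1.7, -5.2, -0.5]
opening: 0.003
```

Call:
{"api": "send_rows", "payload": {"motion": [[[0,0,0,0,0,0.05,1],[0,0,0,0,0,0.05,1],[0,0,0,0,0,0,1],[0,0,0,0,0,0,1],[0,0,0,0,0,0,1]]]}}

```text
clock: 8.22
tool_pos: [0.501, -0.0801, 0.0587]
eef_rot: [0.698, -0.122, 0.121, -0.696]
contact_force: [-1.4, -7.7, 0.2]
opening: 0.002
```

```bash
python3 -c "
from h import *
go(-40,0,59)"
```

```text
base [-36.6  -0.5] z 58.737683681389434 units [-0.02 -0.01 -0.17] yaw units ry -0.04 tilt [-0.001 -1.    -0.003] F [-1.4 -7.7  0.2] t 8.2167 op 0.0
```

Call:
{"api": "send_rows", "payload": {"motion": [[[0,0,0,0,0,-0.4,1],[0,0,0,0,0,-0.8,1],[0,0,0,0,-0.6,-0.8,1],[0,0,0,0,-1,0,1],[0,0,0,0,-1,0,1]]]}}

```text
clock: 8.63
tool_pos: [0.4882, -0.1152, 0.1109]
eef_rot: [-0.696, 0.121, -0.12, 0.697]
contact_force: [0.6, 0.2, -1.1]
opening: 0.006
```

Call:
{"api": "send_rows", "payload": {"motion": [[[0,0,0,0.8,-1,0,1],[0,0,0,1,-1,0,1],[0,0,0,1,-1,0,1],[0,0,0,1,-1,0,1],[0,0,0,1,0,0,1]]]}}

```text
clock: 9.05
tool_pos: [0.5828, -0.1468, 0.1951]
eef_rot: [-0.696, 0.117, -0.123, 0.698]
contact_force: [1.6, 0.2, 0.0]
opening: 0.007
```

```bash
python3 -c "
from h import *
snap('wrist','w4.png');go(16,-120,66);snap('side','s4.png')
i=cv2.imread('pics/s4.png')[190:345,270:400]
cv2.imwrite('pics/c4.png',cv2.resize(i,None,fx=4,fy=3.8,interpolation=cv2.INTER_CUBIC))"
```

```text
base [ -72.3 -103.5] z 193.63658040973664 units [0.75 6.41 4.39] yaw units ry -0.01 tilt [ 0.012 -1.     0.004] F [ 4.  -2.   0.3] t 9.1 op 0.01
```

View pics/w4.png

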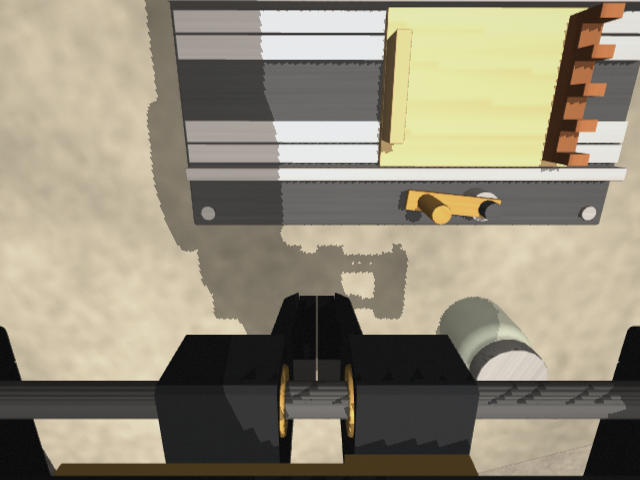

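View pics/c4.png

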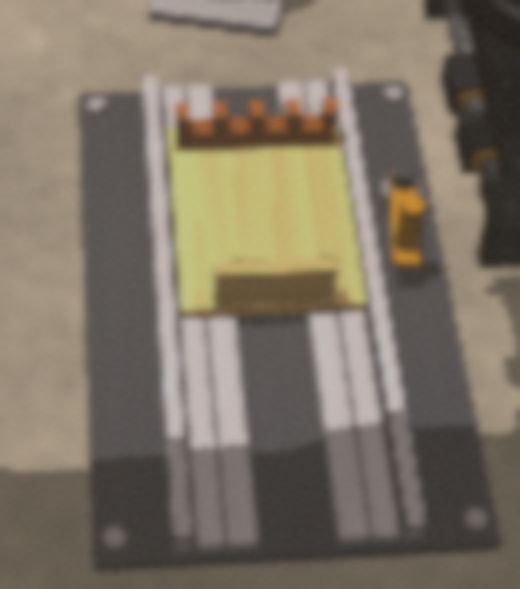

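```bash
python3 -c "
from h import *
for z in(.028,.034): print(z,'w RR',tob(ray('w4',380,166,z)),'s RR',tob(ray('s4',368/4+269.6,310/3.8+189.6,z)),'s RL',tob(ray('s4',181/4+269.6,314/3.8+189.6,z)),'w RL',tob(ray('w4',388,8,z)))
print('front s',[tob(ray('s4',u/4+269.6,v/3.8+189.6,.028)) for u,v in[(168,132),]])
print('pin',tob(ray('w4',443,214,.077)),'pivot',tob(ray('w4',490,208,.049)),'fence',tob(ray('w4',188,169,.03)),'basecorners',tob(ray('w4',196,223,.01)),tob(ray('w4',597,224,.01)))
"
```

```text
0.028 w RR [-20.6 -55.1] s RR [-26.7 -55.5] s RL [-23.3  53.6] w RL [-21.2  53.8]
0.034 w RR [-21.7 -54.3] s RR [-30.9 -54.4] s RL [-27.5  53.9] w RL [-22.2  52.4]
front s [array([125.2,  52.9])]
pin [ 16.3 -81.3] pivot [ 61.7 -84.1] fence [-172.1  -57.1] basecorners [-177.1 -107.2] [ 177.8 -108.4]
```

The board agrees between views at the seated height, with its rear edge at about -21.5 as expected against the front notch stop. Next the keeper.

Call:
{"api": "send_rows", "payload": {"motion": [[[0,0,0,0.2,0.2,0.9,1],[0,0,0,0.2,0.2,1,1],[0,0,0,0.2,0.5,1,1],[0,0,0,0.2,0.6,0.8,1],[0,0,0,0.1,0.8,0.6,1]]]}}

```text
clock: 9.57
tool_pos: [0.6256, -0.069, 0.1446]
eef_rot: [-0.696, 0.119, -0.12, 0.698]
contact_force: [-0.3, 0.6, 0.4]
opening: 0.01
```

Call:
{"api": "send_rows", "payload": {"motion": [[[0,0,0,0,1,0,1],[0,0,0,0,1,0,1],[0,0,0,0,1,0,1],[0,0,0,0,0.6,0,1],[0,0,0,0,0.3,0,1]]]}}

```text
clock: 9.98
tool_pos: [0.623, -0.0714, 0.0646]
eef_rot: [-0.697, 0.121, -0.118, 0.697]
contact_force: [0.2, 0.2, 0.5]
opening: 0.006
```

```bash
python3 -c "
from h import *
go(18,-100,66);snap('wrist','w5.png')"
```

```text
base [  12.4 -112.5] z 64.59463754725084 units [-0.63 -0.07  0.28] yaw units ry 0.01 tilt [-0.004 -1.     0.   ] F [0.2 0.2 0.5] t 9.9833 op 0.01
```

View pics/w5.png

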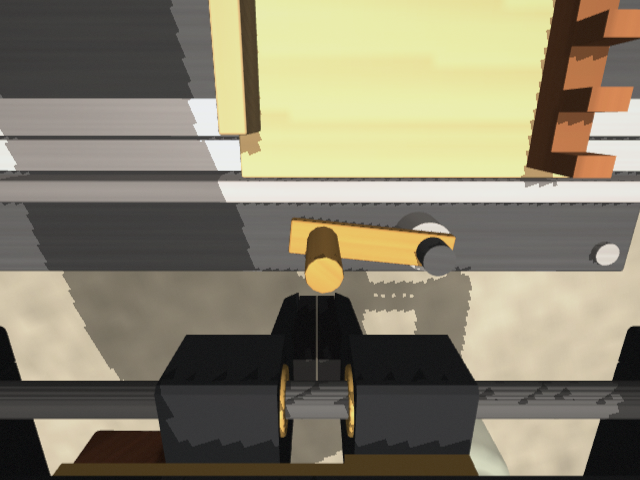

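The pin (324,275) stands just ahead of the fingertips (318,295). I push in base +y.

Call:
{"api": "send_rows", "payload": {"motion": [[[0,0,0,-0.2,-0.1,0.2,1],[0,0,0,-0.2,0,0.2,1],[0,0,0,-0.2,0,0.1,1],[0,0,0,-0.2,0,0,1],[0,0,0,-0.2,0,0,1]]]}}

```text
clock: 10.45
tool_pos: [0.6102, -0.0555, 0.0698]
eef_rot: [-0.696, 0.119, -0.121, 0.697]
contact_force: [1.9, -0.0, 1.0]
opening: 0.003
```

Call:
{"api": "send_rows", "payload": {"motion": [[[0,0,0,-0.2,0,0,1],[0,0,0,-0.2,0,0,1],[0,0,0,-0.2,0,0.05,1],[0,0,0,-0.2,0,0.05,1],[0,0,0,-0.2,0,0.05,1]]]}}

```text
clock: 10.87
tool_pos: [0.5921, -0.0464, 0.069]
eef_rot: [-0.696, 0.12, -0.121, 0.697]
contact_force: [5.2, 1.3, 1.0]
opening: 0.005
```

```bash
python3 -c "
from h import *
go(18,-69,66);snap('wrist','w6.png')"
```

```text
base [ 25.7 -75. ] z 69.04596894216883 units [-0.3   0.15 -0.38] yaw units ry -0.01 tilt [ 0.002 -1.     0.001] F [5.2 1.3 1. ] t 10.8667 op 0.01
```

View pics/w6.png

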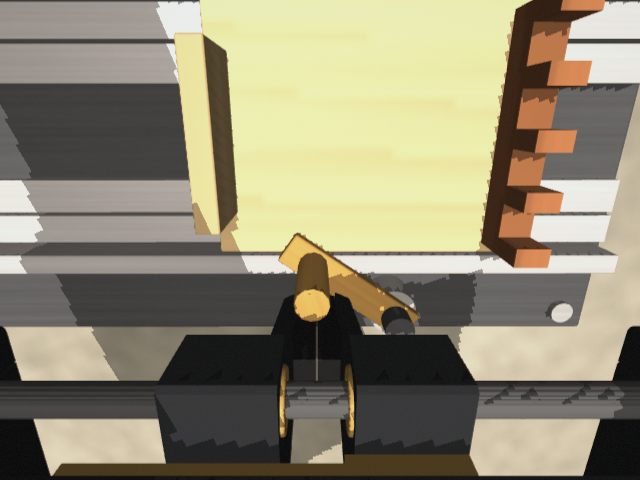

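The keeper is turning (about 0.6 rad) and its tip already passes over the board's edge. A little further in +y, then I go round behind the pin.

Call:
{"api": "send_rows", "payload": {"motion": [[[0,0,0,-0.15,0,0.1,1],[0,0,0,-0.15,0,0.1,1],[0,0,0,-0.1,0,0.1,1],[0,0,0,0,0,0,1],[0,0,0,0.3,0,0,1]]]}}

```text
clock: 11.33
tool_pos: [0.5893, -0.0399, 0.0683]
eef_rot: [0.697, -0.121, 0.118, -0.697]
contact_force: [-0.3, 0.3, 0.0]
opening: -0.0
```

Call:
{"api": "send_rows", "payload": {"motion": [[[0,0,0,0.1,0,-0.5,1],[0,0,0,0,0,-0.7,1],[0,0,0,0,0,-0.7,1],[0,0,0,-0.1,0,-0.4,1],[0,0,0,0,0,0,1]]]}}

```text
clock: 11.75
tool_pos: [0.5735, -0.0883, 0.0683]
eef_rot: [0.698, -0.123, 0.121, -0.695]
contact_force: [1.0, -0.5, -0.2]
opening: 0.004
```

```bash
python3 -c "
from h import *
go(-20,-44,66);snap('wrist','w7.png')"
```

```text
base [-20.1 -71.6] z 68.34436027904145 units [-1.38  0.12 -0.  ] yaw units ry -0.07 tilt [-0.002 -1.    -0.004] F [ 1.  -0.5 -0.2] t 11.75 op 0.0
```

View pics/w7.png

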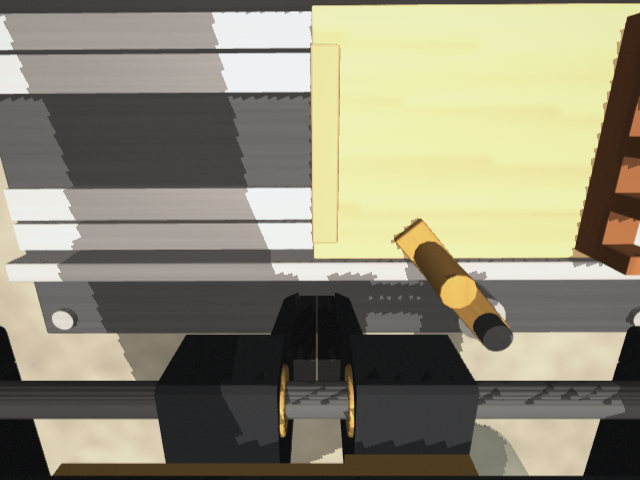

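```bash
python3 -c "
from h import *
p=tob(ray('w7',458,292,.077));print(p,np.arctan2(p[1]+88,65-p[0]),tob(ray('w7',497,335,.049)));print('tab',tob(ray('w7',312,243,.063)),tob(ray('w7',337,242,.063)),'board RR',tob(ray('w7',315,259,.028)))"
```

```text
[ 32.1 -49.1] 0.8687699162592152 [ 64.3 -85.1]
tab [-21.2 -34.7] [-11.5 -34.3] board RR [-20.4 -54.9]
```

Call:
{"api": "send_rows", "payload": {"motion": [[[0,0,0,-0.3,0,0,1],[0,0,0,-0.4,0.05,0.2,1],[0,0,0,-0.4,0.05,0.4,1],[0,0,0,0,0,0.4,1],[0,0,0,0,0,0.3,1]]]}}

```text
clock: 12.22
tool_pos: [0.5621, -0.0502, 0.0664]
eef_rot: [0.697, -0.121, 0.118, -0.697]
contact_force: [-5.9, -3.1, 1.9]
opening: 0.003
```

Call:
{"api": "send_rows", "payload": {"motion": [[[0,0,0,0,0,0.2,1],[0,0,0,-0.1,0,0.2,1],[0,0,0,-0.1,0,0.2,1],[0,0,0,-0.1,0,0.2,1],[0,0,0,0,0,0,1]]]}}

```text
clock: 12.63
tool_pos: [0.5641, -0.0329, 0.0667]
eef_rot: [-0.696, 0.119, -0.12, 0.697]
contact_force: [-0.4, -0.5, 0.2]
opening: 0.004
```

```bash
python3 -c "
from h import *
go(42,-41,66);snap('wrist','w8.png')"
```

```text
base [ 29.1 -44.2] z 66.72098759463096 units [-0.16  0.04  0.65] yaw units ry 0.02 tilt [ 0.    -1.     0.002] F [-0.4 -0.5  0.2] t 12.6333 op 0.0
```

View pics/w8.png

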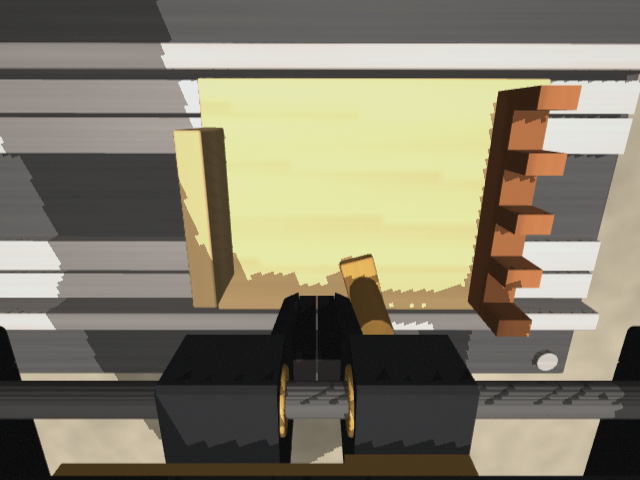

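The bar is now near 1.3 rad, with the finger behind the pin. I push gently to the stop.

Call:
{"api": "send_rows", "payload": {"motion": [[[0,0,0,-0.05,0,0.1,1],[0,0,0,-0.05,0,0.1,1],[0,0,0,0,0,0.1,1],[0,0,0,0,0,0.1,1],[0,0,0,0,0,0.05,1]]]}}

```text
clock: 13.1
tool_pos: [0.565, -0.0253, 0.0668]
eef_rot: [-0.697, 0.12, -0.12, 0.697]
contact_force: [-1.6, -1.8, 0.4]
opening: 0.001
```

Call:
{"api": "send_rows", "payload": {"motion": [[[0,0,0,0,0,0.05,1],[0,0,0,0,0,0.05,1],[0,0,0,0,0,0.05,1],[0,0,0,0,0,0,1],[0,0,0,0,0,0,1]]]}}

```text
clock: 13.52
tool_pos: [0.566, -0.0227, 0.0667]
eef_rot: [-0.697, 0.12, -0.12, 0.697]
contact_force: [0.0, -0.5, -0.1]
opening: 0.008
```

```bash
python3 -c "
from h import *
go(43,-41,66)"
```

```text
base [ 39.3 -42.5] z 66.66854243493414 units [-0.08  0.03  0.19] yaw units ry -0.01 tilt [ 0. -1.  0.] F [ 0.  -0.5 -0.1] t 13.5167 op 0.01
```

Call:
{"api": "send_rows", "payload": {"motion": [[[0,0,0,0,0,0.05,1],[0,0,0,0,0,0.05,1],[0,0,0,0,0,0.05,1],[0,0,0,0,0,0,1],[0,0,0,0,0,0,1]]]}}

```text
clock: 13.93
tool_pos: [0.5671, -0.0198, 0.0667]
eef_rot: [-0.697, 0.12, -0.12, 0.697]
contact_force: [-0.3, -0.8, 0.4]
opening: 0.004
```

Call:
{"api": "send_rows", "payload": {"motion": [[[0,0,0,0,0,0.05,1],[0,0,0,0,0,0.05,1],[0,0,0,0,0,0,1],[0,0,0,0,0,0,1],[0,0,0,0,0,0,1]]]}}

```text
clock: 14.35
tool_pos: [0.5675, -0.0183, 0.0667]
eef_rot: [0.697, -0.12, 0.12, -0.697]
contact_force: [-0.9, -1.6, 1.3]
opening: 0.007
```

```bash
python3 -c "
from h import *
go(43,-41,66);snap('wrist','w9.png')"
```

```text
base [ 43.9 -42.5] z 66.6912272534975 units [-0.08  0.03 -0.05] yaw units ry -0.01 tilt [-0. -1. -0.] F [-0.9 -1.6  1.3] t 14.35 op 0.01
```

View pics/w9.png

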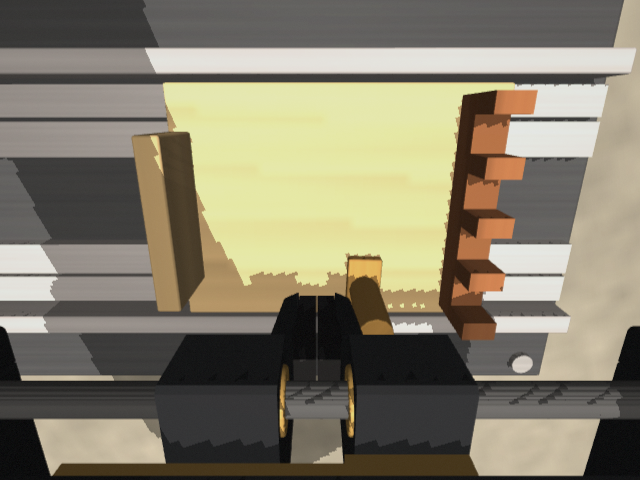

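Call:
{"api": "send_rows", "payload": {"motion": [[[0,0,0,0,0,0.05,1],[0,0,0,0,0,0,1],[0,0,0,0,0,0,1],[0,0,0,0,0,0,1],[0,0,0,0,0,0,1]]]}}

```text
clock: 14.82
tool_pos: [0.5676, -0.0181, 0.0667]
eef_rot: [0.697, -0.121, 0.12, -0.696]
contact_force: [-2.4, -5.5, 1.8]
opening: 0.01
```

Call:
{"api": "send_rows", "payload": {"motion": [[[0,0,0,0,0,0.05,1],[0,0,0,0,0,0,1],[0,0,0,0,0,0,1],[0,0,0,0,0,0,1],[0,0,0,0,0,0,1]]]}}

```text
clock: 15.23
tool_pos: [0.5676, -0.018, 0.0667]
eef_rot: [0.698, -0.121, 0.12, -0.696]
contact_force: [-3.2, -6.5, 1.6]
opening: 0.004
```

```bash
python3 -c "
from h import *
go(43,-41,66)"
```

```text
base [ 44.3 -42.4] z 66.65983467812 units [-0.07  0.03 -0.06] yaw units ry -0.02 tilt [-0.001 -1.    -0.002] F [-3.2 -6.5  1.6] t 15.2333 op 0.0
```

The stop is reached: the force rose to about 7 N with no further motion. I back off and lift clear.

Call:
{"api": "send_rows", "payload": {"motion": [[[0,0,0,0,0,-0.2,1],[0,0,0,0,0,-0.4,1],[0,0,0,0,-0.3,-0.2,1],[0,0,0,0,-0.8,0,1],[0,0,0,0,-1,0,1]]]}}

```text
clock: 15.65
tool_pos: [0.5624, -0.0313, 0.1086]
eef_rot: [-0.697, 0.121, -0.12, 0.697]
contact_force: [-0.3, 0.6, 0.4]
opening: 0.004
```

Call:
{"api": "send_rows", "payload": {"motion": [[[0,0,0,0,-1,0,1],[0,0,0,0,-1,-0.5,1],[0,0,0,0,-1,-1,1],[0,0,0,0,-1,-1,1],[0,0,0,0,-1,-1,1]]]}}

```text
clock: 16.07
tool_pos: [0.5396, -0.0975, 0.2103]
eef_rot: [-0.696, 0.119, -0.12, 0.697]
contact_force: [0.2, -0.2, -0.3]
opening: 0.003
```

Call:
{"api": "send_rows", "payload": {"motion": [[[0,0,0,0,0,-1,1],[0,0,0,0,0,-1,1],[0,0,0,0,0,-1,1],[0,0,0,0,0,-0.5,1],[0,0,0,0,0,0,1]]]}}

```text
clock: 16.48
tool_pos: [0.5152, -0.166, 0.209]
eef_rot: [0.697, -0.122, 0.122, -0.696]
contact_force: [-0.8, -0.5, -0.1]
opening: 0.011
```

```bash
python3 -c "
from h import *
go(0,0,200);snap('wrist','w10.png');snap('side','s10.png');snap('top','t10.png')
i=cv2.imread('pics/s10.png')[190:345,270:400]
a=cv2.resize(i,(400,477),interpolation=cv2.INTER_CUBIC)
i=cv2.imread('pics/t10.png')[140:300,250:384]
cv2.imwrite('pics/c10.png',np.hstack([a,cv2.resize(i,(400,477),interpolation=cv2.INTER_CUBIC)]))"
```

```text
base [-112.7  -42.6] z 209.04049258512057 units [-2.16  0.44  5.63] yaw units ry -0.06 tilt [ 0.001 -1.    -0.001] F [-0.8 -0.5 -0.1] t 16.4833 op 0.01
```

View pics/w10.png

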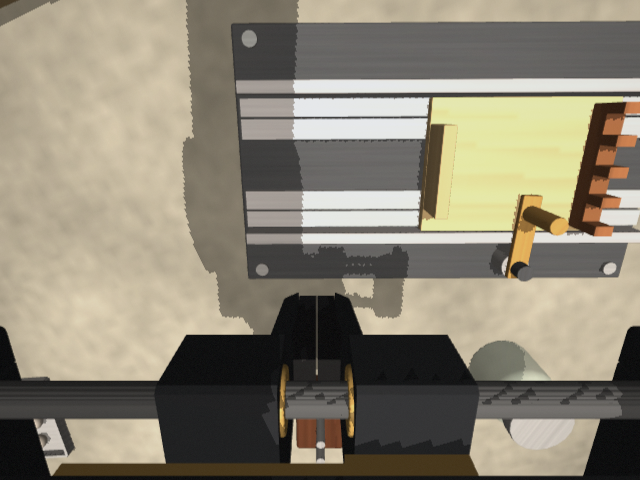

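View pics/c10.png

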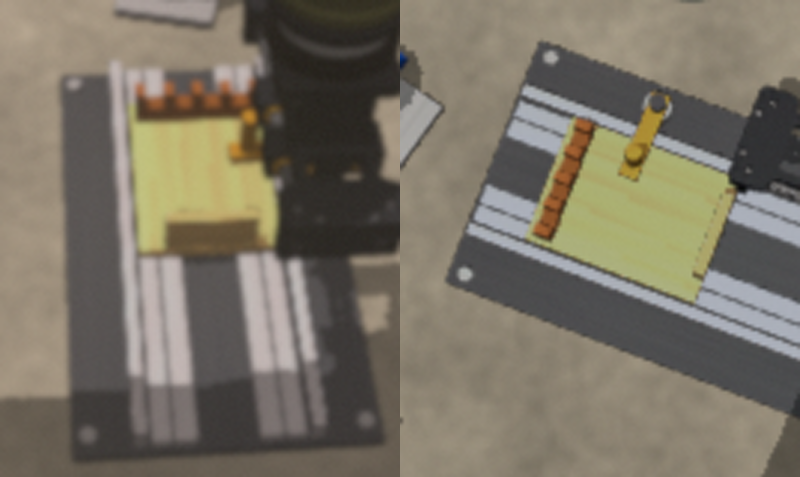

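```bash
python3 -c "
from h import *
T=lambda u,v:((u-400)/400*134+249.6,v/477*160+139.6)
p=tob(ray('t10',*T(634,153),.077));q=tob(ray('t10',*T(656,101),.049));print(p,q,np.arctan2(p[1]-q[1],q[0]-p[0]))
p=tob(ray('w10',561,228,.077));q=tob(ray('w10',524,272,.049));print('w',p,q,np.arctan2(p[1]-q[1],q[0]-p[0]))
e=[tob(ray('w10',u,v,.037)) for u,v in[(523,196),(541,196)]];print('bar end corners',e)
print('board rear',[tob(ray('w10',u,v,.028)) for u,v in[(429,97),(419,230)]])
job.finish_job()"
```

```text
[ 65.8 -37.3] [ 66.6 -88.1] 1.5550495969450278
w [ 68.  -38.3] [ 63.7 -85.6] 1.6614562139956417
bar end corners [array([ 58.3, -22.6]), array([ 73.2, -22.7])]
board rear [array([-23.7,  54.5]), array([-22.6, -54.3])]
the job is handed in; nothing more can be done
```

The job is handed in, at about 16.6 s of the 51 s allowed. The board is in its notches and the keeper lies across its edge.

- **Board:** With the gripper shut, I pushed the small yellow board by its tab, about 95 mm along the rails. The push force fell from 3–4 N to nearly nothing as the board reached the notches. It then stopped firmly, at about 8 N with no further motion. The side and wrist views agreed best with the seated height. The last wrist check put the rear edge at base x of about -23 mm; the seat with its play allows -21.5 to -28.5.
- **Keeper:** I pushed the pin round from two sides until the keeper met its stop, at about 7 N with no further motion. I then backed off and lifted clear; the fingertips ended about 195 mm above the bench.
- **Last checks:** The keeper angle read 1.56 rad from the top camera. The wrist camera gave 1.66 rad, which is past the 1.6 stop. The difference is within what a few millimetres of calibration error would cause. The bar's end was square to the board at base x of about 66 mm.
- **Bystanders:** I never went near the cup, the jar or the mandrel block. I did not measure them again at the end.

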